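# Couple the draw hook to the pull unit and draw its bar out

## Robot

A 6-joint arm with a two-finger parallel gripper is mounted at the origin on a cart in front of the work surface, level with it; the furniture and walls round the work are solid. World frame = base frame: x ahead of the robot, y to its left, z up, the work surface at z = 0. Lengths are in m, angles in degrees, forces in N, time in s.
With the tool pointing down it reaches from about 0.35 to 0.975 m from the base axis. Payload 4.9 kg.
Tool frame: the origin (TCP) lies at the very end of the fingers, on their centre line; the grasp point (between the pads) lies 19 mm behind it; z points along the fingers, y is the direction in which the jaws open and shut (so a half turn about z gives the same grasp; the last joint's range is limited). The gripper opens to 85 mm and grips with 20 to 120 N. Pads are 22 mm wide; open, the fingers measure 114 mm over their backs; the gripper's body (76 mm by 85 mm) begins 54 mm behind the grasp point. The pads swing forward as they close: fully open they stand 13 mm farther back than shut.
Start: joints at [65.833, 3.019, 92.412, -0, 84.569, -6.818], TCP at [0.186, 0.597, 0.231] pointing down, gripper open.
Joint ranges: [-172.51, 172.51], [-57.92, 126.97], [3.15, 148.05], [-58.71, 238.71], [5.1, 150.11], [-179.66, 179.66]. Speed limits (degrees/s): [147.25, 147.25, 180, 180, 180, 180].

## Interface

Orientations are given as [roll, pitch, yaw] about the fixed x, y, z axes, in that order (R = Rz(yaw) Ry(pitch) Rx(roll)).
In Python, from cell import ctrl gives the robot as it stands. Calls block until the motion is done:
- ctrl.move_to(position, orientation): joint-space move of the TCP to a pose.
- ctrl.line_to(position, rate=0.15, frame=None, contact_N=None): straight line of the TCP; frame=None keeps the orientation; rate is the mean speed in m/s. With contact_N (N) it stops when the force on the tool has changed by that much, and returns True; else False.
- ctrl.move_joints(angles): joint-space move.
- ctrl.command_gripper(opening, strength=None): finger opening in m; strength is the grip in N (None keeps the last); returns when the fingers have stopped.
- ctrl.hold(seconds).
- ctrl.ik(position, orientation): joint angles nearest the present ones, or None.
- ctrl.observe(): the state.
- ctrl.grab_frame(name): name is "side" or "top" or "wrist"; returns a dict with "color" (400x640x3 uint8, red, green, blue), "mtx" (3x3 intrinsics, pixels), "eye" and "rotation" of the camera in the world. Camera axes: x right, y up, looking along -z (the intrinsics and any distortion apply to the point x, -y, -z); pixel columns grow to the right and rows downward; lengths in m; the calibration is good to about 2 mm. A picture is of the moment at which its call begins. There is no depth.
A pose or a line that the arm cannot do raises ctrl.PlanningError and nothing moves.
- ctrl.sign_off(): hands the job in, once; it reports no verdict.
The state is a dict: "time_s": time; "joint_positions": joint angles; "qvel": joint speeds; "joint_torque": joint torques, N m; "eef_pos": TCP position; "orientation": TCP orientation; "ft_force": force on the tool from outside, world axes, zero at the start; "torque": the same for the moment, N m; "grip_width": finger opening in m.
Only numpy, scipy, OpenCV 4.12 (cv2) and the standard library are available. Lean on these libraries where they do the work, as an engineer would, in place of code of your own. Each camera call takes 0.05 s, during which the arm holds its last target. There are 200 camera calls.

## Task

Couple the draw hook to the bench pull unit: take the hook by its black handle and slide its mouth straight onto the upright pin at the end of the unit's bar, pressing until the pin is fully home and the sprung latch flips shut behind it. Then, by the hook alone, draw the bar out to its front stop and let go, leaving the hook coupled and standing level on its foot on the bench. Be gentle: hook and unit must never press on each other with more than 20 N, the gripper must not touch the unit, and the loose lens tube and the amber vial stay where they are.

Things in the scene. Friction and masses are not known exactly. Their poses are not given: they have to be found in the camera images.
- draw_unit: Pull unit fixed to the bench: grey housing 85 x 74 mm, 57 high, on a plate; a steel bar slides out of its front along -x. Origin on the bench under the pin's centre with bar and tongue fully in; x from pin to housing (x 72 to 178 mm), z up. Pin centre: y 0, x = -(joint bar) - tongue setting, which is 0 to 30 mm, clamped (holds 80 N) and not reported: find it by feel or sight.
- clamp (a point): Top (z 14 mm) of the dark clamp block, 10 x 34 mm, on the bar; it moves with the bar. In front of it sticks out the tongue, 20 mm wide, z 2 to 8 mm, with the upright plain steel pin: 12 mm in diameter, z 8 to 42 mm, its centre 64 mm (tongue in) to 94 mm (tongue out) in front of the clamp's centre.
- bar (a joint): Metres the bar is drawn out: 0 rear stop, 0.06 front stop, both rigid. About 3 N friction; it stays where left. Starts 0 to 10 mm out; pressing the hook on may slide it back, as far as the rear stop, before the pin gets home.
- draw_hook: Loose steel draw hook, 0.35 kg, standing level on a black foot (x -35 to 53 mm, 36 wide, z 0 to 16). Origin under the foot below the handle's centre; x along the shank (20 wide, z 16 to 28) to the mouth, z up. Forked mouth at z 16 to 28, open to +x: two 12 mm round prongs, splayed at the tips (x 166 mm, y -28 and +34), lead in a pin up to 15 mm off line.
- handle (a point): Grip point 45 mm above the hook's origin, in its black handle: a block 34 mm along the hook's x, 24 mm along its y, z 28 to 65 mm. Beside it (y) the space is free down to the foot's top at z 16. A fixed toggle clamp, up to 0.1 m high, stands on the bench between hook and unit: carry the hook over it.
- throat (a point): Where the pin's centre is when fully home: 110.5 mm ahead of the hook's origin, z 22 mm, against the throat's rear wall. The throat is 15 mm wide along the hook's y. The latch can shut only when the pin is within about 1 to 2.5 mm of home; afterwards the pin has about 7 mm of play along x.
- latch (a joint): Turn (rad) of the sprung latch, a 24 mm dark finger across the mouth, pivoted on the +y prong at x 137 mm: 0 shut against its stop (it cannot swing outwards), up to 1.0 folded inwards. The entering pin swings it with about 3 to 10 N; its spring shuts it again. Once shut it carries the pull.
- lens_tube: Loose bystander: black lens tube, 31 mm in diameter and 33 mm high, upright. Origin: centre of its underside.
- vial_5: Loose bystander: small amber vial with a black cap, 22 mm in diameter and 52 mm high, upright. Origin: centre of its underside.
Mind the look-alikes: they are no part of the job. What is shaped like the draw_hook but purple is not meant.

How it is judged:
By the outcome, as a careful person would: the job done as asked, in the order asked, and still so for the second after the job is handed in, with the robot touching nothing.
It also fails if it takes over 61 s, if anything falls off the work surface, if the arm or the gripper's body presses on something with over 40 N, if the wrist force passes 120 N, or if a joint passes its speed limit or range.

## Working session

There is one attempt and no reset: what is moved stays moved. The work goes in short steps, each a Python script; the robot and the scene stay as the last script left them, time stands still between calls to the robot, and variables do not carry over. Pictures are saved under pics/ and viewed, about 8 in all and at most 12, crops included, and the job is handed in when it is done.

```bash
mkdir -p pics; ls; python3 - <<'E'
from cell import ctrl
import cv2
s=ctrl.observe();print(s)
for n in("side","top"):
    f=ctrl.grab_frame(n);cv2.imwrite(f"pics/{n}0.png",f["color"][...,::-1]);print(n,f["mtx"],f["eye"],f["rotation"],[k for k in f])
E
```

```text
pics
{'time_s': 0.0, 'joint_positions': array([ 6.58314830e+01,  3.05803830e+00,  9.24920530e+01, -1.72175421e-04,
        8.45685236e+01, -6.81651771e+00]), 'qvel': array([-0.0201342 , -0.01918348,  0.00026008, -0.05169889,  0.00462257,
        0.0426372 ]), 'joint_torque': array([-1.49341635e-03, -3.93672073e+01, -3.70180321e+01, -7.07467279e-05,
        6.90075583e-03,  7.53090518e-06]), 'eef_pos': array([0.18612735, 0.59599067, 0.23005499]), 'orientation': array([-1.79882203e+02, -1.39082681e-02,  1.62648003e+02]), 'ft_force': array([-0.03153748,  0.04180259, -0.84271026]), 'torque': array([0.01069172, 0.01910482, 0.01282975]), 'grip_width': 0.08579283190432634}
side [[414.5223764    0.         318.74925125]
 [  0.         414.5223764  201.48518871]
 [  0.           0.           1.        ]] [ 0.35320211 -1.11088472  0.48749105] [ 69.61397835  -0.15481191 -13.39680435] ['color', 'mtx', 'eye', 'rotation']
top [[376.58288391   0.         318.04137702]
 [  0.         376.58288391 202.95327617]
 [  0.           0.           1.        ]] [ 0.46022109 -0.01963612  1.43318318] [ 6.46336359e+00 -3.65755713e-02 -8.88034288e+01] ['color', 'mtx', 'eye', 'rotation']
```

View pics/top0.png

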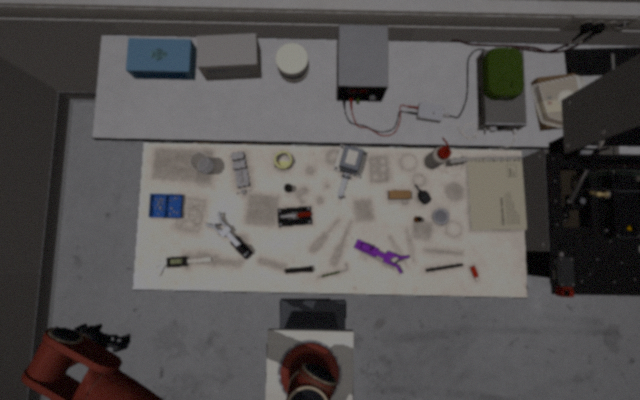

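View pics/side0.png

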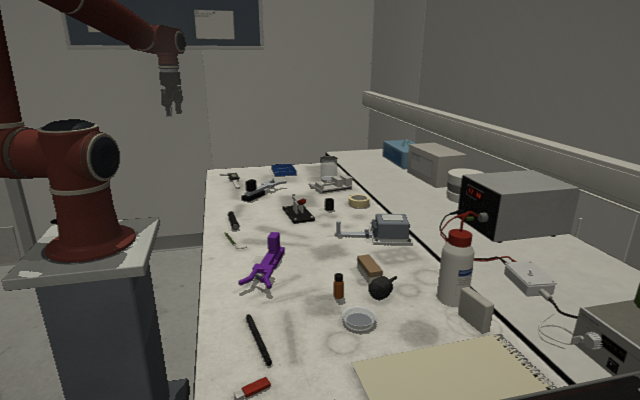

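The top view shows the steel hook with its foot and handle near (243,245) and its mouth near (218,220). The unit's housing is at (351,160), with the pin near (341,194). The toggle clamp is at (295,215), the purple decoy at (382,253), the vial near (418,222) and the lens tube near (290,188). The side view agrees with this.

```bash
cat > h.py <<'E'
import numpy as np, cv2
from cell import ctrl
from scipy.spatial.transform import Rotation as R
def ray(f,p):
    K=f["mtx"];d=np.array([(p[0]-K[0,2])/K[0,0],-(p[1]-K[1,2])/K[1,1],-1.])
    return np.array(f["eye"]),R.from_euler('xyz',f["rotation"],degrees=True).as_matrix()@d
def onz(f,p,z):
    e,d=ray(f,p);return e+d*(z-e[2])/d[2]
def proj(f,P):
    q=R.from_euler('xyz',f["rotation"],degrees=True).as_matrix().T@(np.array(P)-f["eye"]);K=f["mtx"]
    return np.array([K[0,2]-K[0,0]*q[0]/q[2],K[1,2]+K[1,1]*q[1]/q[2]])
def tri(rays):
    A=np.zeros((3,3));b=np.zeros(3)
    for e,d in rays:
        d=d/np.linalg.norm(d);M=np.eye(3)-np.outer(d,d);A+=M;b+=M@e
    P=np.linalg.solve(A,b);return P,[np.linalg.norm(np.cross(P-e,d/np.linalg.norm(d))) for e,d in rays]
def snap(n,name):
    f=ctrl.grab_frame(n);cv2.imwrite(f"pics/{name}.png",f["color"][...,::-1]);np.save(f"pics/{name}.npy",f,allow_pickle=True);return f
def load(name): return np.load(f"pics/{name}.npy",allow_pickle=True).item()
E
python3 - <<'E'
from h import *
f=snap("top","top1");snap("side","side1")
for n,p,z in[("handle",(243,247),.05),("mouth",(217,219),.02),("pin",(341,194),.04),("hous",(352,160),.057),("clampT",(295,215),.05),("vial",(418,222),.05),("lens",(290,188),.03)]: print(n,onz(f,p,z).round(3))
a=cv2.imread("pics/top1.png")
cv2.imwrite("pics/c1.png",cv2.resize(a[140:290,140:300],None,fx=5,fy=5,interpolation=cv2.INTER_CUBIC)[:600])
w=ctrl.grab_frame("wrist");s=ctrl.observe()
Rt=R.from_euler('xyz',s["orientation"],degrees=True).as_matrix()
print("cam in tool",Rt.T@(np.array(w["eye"])-s["eef_pos"]),"\n",(Rt.T@R.from_euler('xyz',w["rotation"],degrees=True).as_matrix()).round(3),w["mtx"])
E
```

```text
handle [0.45  0.253 0.05 ]
mouth [0.552 0.361 0.02 ]
pin [ 0.653 -0.102  0.04 ]
hous [ 0.78  -0.14   0.057]
clampT [0.57  0.067 0.05 ]
vial [ 0.554 -0.386  0.05 ]
lens [0.674 0.09  0.03 ]
cam in tool [ 0.08010484 -0.00069095 -0.14298454] 
 [[-0.     0.951  0.309]
 [ 1.     0.    -0.   ]
 [-0.     0.309 -0.951]] [[295.84681009   0.         316.67393006]
 [  0.         295.84681009 191.99025332]
 [  0.           0.           1.        ]]
```

```bash
python3 - <<'E'
from h import *
def go(p,yaw,name):
    ctrl.move_to(p,[180,0,yaw]);f=snap("wrist",name);print(name,ctrl.observe()["time_s"]);return f
go([.62,-.12,.20],-16.7,"uA"); go([.60,-.04,.20],-16.7,"uB")
go([.45,.29,.20],46.6,"hA"); go([.48,.24,.16],46.6,"hB")
v=np.vstack([np.hstack([cv2.imread(f"pics/{a}.png") for a in r]) for r in(("uA","uB"),("hA","hB"))])
cv2.imwrite("pics/q.png",cv2.resize(v,(800,500),interpolation=cv2.INTER_AREA))
E
```

```text
uA 3.2417
uB 3.7167
hA 5.125
hB 5.5583
```

View pics/q.png

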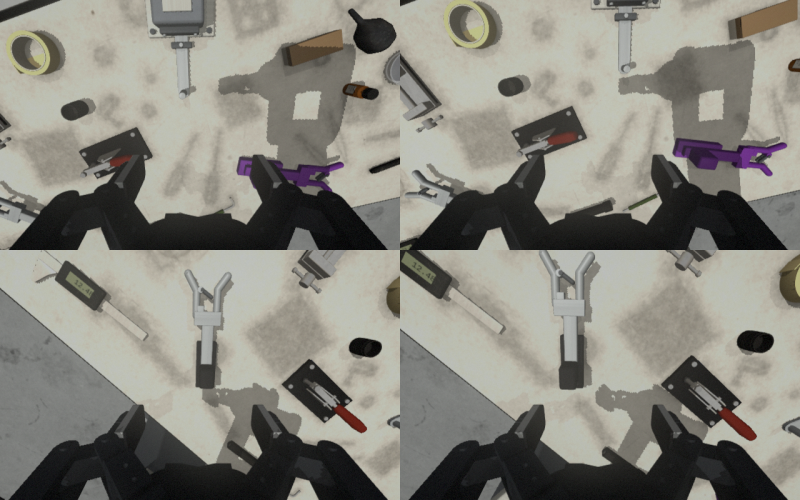

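The composite shows the unit upright in the image, with the pin at about (294,150) in uA and (360,108) in uB (full-size pixels). The hook is also upright, with its handle near (328,215) in hA and (275,215) in hB. Next I take enlarged crops.

```bash
python3 - <<'E'
from h import *
def panel(items,out):
    ps=[]
    for n,x,y in items:
        c=cv2.resize(cv2.imread(f"pics/{n}.png")[y:y+200,x:x+133],None,fx=3,fy=3,interpolation=cv2.INTER_CUBIC)
        for k in range(0,133,20): cv2.putText(c,str(x+k),(k*3,8),0,.3,(0,0,255))
        for k in range(0,200,20): cv2.putText(c,str(y+k),(0,k*3+4),0,.3,(0,0,255)); c[k*3,:12]=(0,0,255)
        ps.append(c)
    cv2.imwrite(f"pics/{out}.png",np.hstack(ps))
panel([("uA",230,0),("uB",300,0)],"pu"); panel([("hA",270,20),("hB",210,30)],"ph")
E
```

```text
(no output)
```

View pics/pu.png

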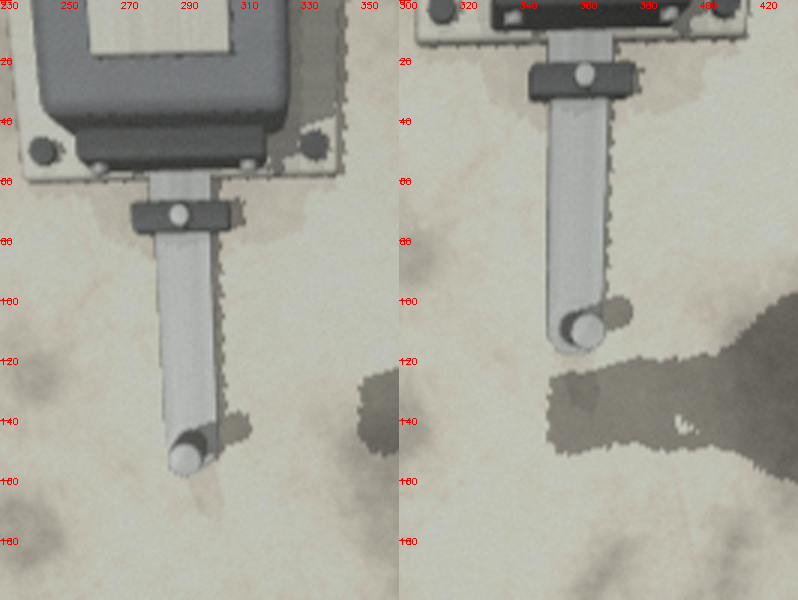

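View pics/ph.png

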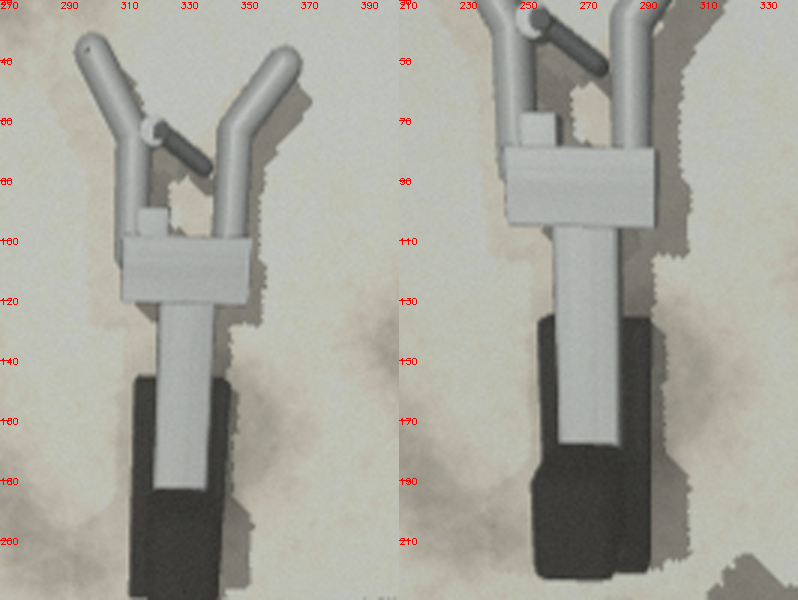

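```bash
python3 - <<'E'
from h import *
F={n:load(n) for n in("uA","uB","hA","hB")}
O={"uA":(230,0),"uB":(300,0),"hA":(270,20),"hB":(210,30)}
px=lambda n,x,y:(O[n][0]+x/3,O[n][1]+y/3)
T=lambda k,a,b:tri([ray(F[k+"A"],px(k+"A",*a)),ray(F[k+"B"],px(k+"B",*b))])
P={}
for nm,k,a,b in[("pin","u",(185,457),(188,331)),("screw","u",(178,215),(186,75)),("clampL","u",(131,231),(131,98)),("clampR","u",(230,229),(236,98)),
 ("shL","h",(155,488),(159,443)),("shR","h",(207,489),(218,445)),("blkL","h",(121,301),(108,222)),("blkR","h",(249,302),(256,227)),("pivot","h",(155,130),(139,22))]:
    P[nm],r=T(k,a,b);print(nm,P[nm].round(4),np.round(r,4))
g=lambda a,b:np.degrees(np.arctan2(*(b-a)[[1,0]]))
print("unit yaw screw-pin",g(P["pin"],P["screw"]),"clamp edge",g(P["clampR"],P["clampL"])-90,"pin-screw",np.linalg.norm((P["pin"]-P["screw"])[:2]))
sh=(P["shL"]+P["shR"])/2;bl=(P["blkL"]+P["blkR"])/2
print("hook yaw",g(sh,bl),g(P["shR"],P["shL"])-90,g(P["blkR"],P["blkL"])-90)
# plane-based repeats
for k in"AB":
    n="u"+k;pz=onz(F[n],px(n,*((185,457) if k=="A" else (188,331))),.042);sz=onz(F[n],px(n,*((178,215) if k=="A" else(186,75))),.017)
    print(n,pz.round(4),sz.round(4),g(pz,sz))
    n="h"+k;q=[onz(F[n],px(n,*p),.028) for p in(((155,488),(207,489)) if k=="A" else((159,443),(218,445)))];s=sum(q)/2
    pv=[onz(F[n],px(n,*p),P["blkL"][2]) for p in(((121,301),(249,302)) if k=="A" else((108,222),(256,227)))];b=sum(pv)/2
    print(n,s.round(4),b.round(4),g(s,b),"blkz",P["blkL"][2])
E
```

```text
pin [ 0.649  -0.1014  0.0389] [0.0002 0.0002]
screw [ 0.7252 -0.1223  0.0205] [0.0002 0.0002]
clampL [ 0.7255 -0.1046  0.0122] [0.0005 0.0005]
clampR [ 0.7158 -0.1379  0.0131] [0.0009 0.0009]
shL [0.4462 0.2772 0.032 ] [0.0001 0.0001]
shR [0.4599 0.2642 0.034 ] [0.0001 0.0001]
blkL [0.4833 0.3336 0.0281] [0.0003 0.0003]
blkR [0.5146 0.3027 0.0294] [0.0003 0.0003]
pivot [0.5293 0.3654 0.0212] [0.0002 0.0002]
unit yaw screw-pin -15.332775867885573 clamp edge -16.25010982923517 pin-screw 0.07903236993383851
hook yaw 45.95723611326488 46.577314038291064 45.39089787410535
uA [ 0.6497 -0.1018  0.042 ] [ 0.7257 -0.122   0.017 ] -14.918208432029587
hA [0.4523 0.2695 0.028 ] [0.499  0.3181 0.0281] 46.13016368431541 blkz 0.028087781230568286
uB [ 0.6491 -0.1011  0.042 ] [ 0.7256 -0.123   0.017 ] -16.009241679675885
hB [0.4516 0.2702 0.028 ] [0.4989 0.3182 0.0281] 45.377225637088465 blkz 0.028087781230568286
```

Heights agree with the text: pin top 39–42 mm, hook block 28 mm, clamp 13 mm. The pin is at about (0.6495, -0.1015) and the unit yaw is about -15.7°. The hook origin is at about (0.440, 0.258) with yaw 46°. Next I grasp and lift.

```bash
python3 - <<'E'
from h import *
F=load("uB")
for c in[(187*1.6,140*1.6),(170*1.6,107*1.6),(128*1.6,160*1.6)]: print("clamp corner",onz(F,c,.005).round(3))
print("decoy near",onz(F,(275*1.6,150*1.6),.02).round(3))
f0=ctrl.observe()["ft_force"]
ctrl.command_gripper(.06)
ctrl.move_to([.44,.258,.12],[180,0,46]); ctrl.line_to([.44,.258,.027],rate=.08,contact_N=8)
print(ctrl.observe()["eef_pos"])
ctrl.command_gripper(0.0,100); s=ctrl.observe();print("grip",s["grip_width"],s["ft_force"]-f0,s["torque"],s["eef_pos"])
ctrl.line_to([.44,.258,.17],rate=.1); s=ctrl.observe();print(s["grip_width"],s["ft_force"],s["torque"],s["time_s"])
f=snap("wrist","lift");a=f["color"][...,::-1]
cv2.imwrite("pics/lift2.png",a)
snap("side","side2")
E
```

```text
clamp corner [0.536 0.003 0.005]
clamp corner [0.609 0.013 0.005]
clamp corner [0.527 0.133 0.005]
decoy near [ 0.473 -0.158  0.02 ]
[0.4405756  0.25822998 0.02770104]
grip 0.022617602097629762 [-0.82583038  0.01343946  2.31067398] [-0.08214349 -0.03171381 -0.04000417] [0.44053688 0.25811273 0.02764331]
0.02281137285775609 [-1.07637746  0.93146315 -3.63895171] [-0.08901966  0.03936316  0.02799942] 9.6
```

View pics/lift2.png

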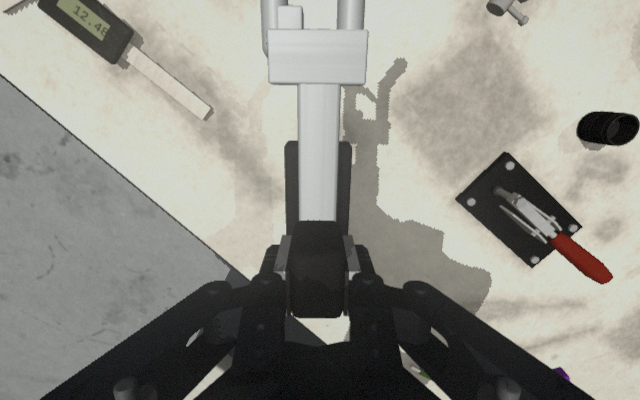

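The hook is held centrally. The shank base is at rows/cols (300..337,221) and the block's near edge at (270..367,83). I compute the hook-in-tool offset from these, then carry it over to staging.

```bash
python3 - <<'E'
from h import *
f=load("lift");s=ctrl.observe();p=np.array(s["eef_pos"]);Rt=R.from_euler('xyz',s["orientation"],degrees=True).as_matrix()
z=p[2]-.0277+.028
for c in[(300,221),(337,221),(270,83),(367,83)]: print((Rt.T@(onz(f,c,z)-p)).round(4))
yaw=-15.7;u=np.array([np.cos(np.radians(yaw)),np.sin(np.radians(yaw))]);pin=np.array([.6495,-.1015])
q=pin-.195*u
ctrl.move_to([*q,.17],[180,0,yaw]); s=ctrl.observe();print(s["time_s"],s["ft_force"],s["torque"],s["grip_width"])
ctrl.line_to([*q,.031],rate=.1); s=ctrl.observe();print(s["time_s"],s["eef_pos"],s["orientation"],s["ft_force"],s["torque"])
a=snap("side","side3")["color"][...,::-1];b=snap("top","top3")["color"][...,::-1]
cv2.imwrite("pics/st.png",np.hstack([cv2.resize(a[180:280,280:413],(400,300),interpolation=2),cv2.resize(b[150:250,290:423],(400,300),interpolation=2)]))
E
```

```text
[ 0.0159 -0.0093 -0.0003]
[ 0.0159  0.0101 -0.0003]
[ 0.0837 -0.0217 -0.0004]
[ 0.0837  0.0222 -0.0004]
10.875 [-0.67001395  0.4990005  -4.19806201] [ 0.04713752  0.10392553 -0.00326475] 0.02268887226275147
12.4167 [ 0.46247173 -0.04890844  0.03181248] [-1.79999743e+02 -9.24362990e-02 -1.56959820e+01] [-0.00797979  0.12617503 -4.25772182] [0.03700885 0.07238409 0.01295912]
```

View pics/st.png

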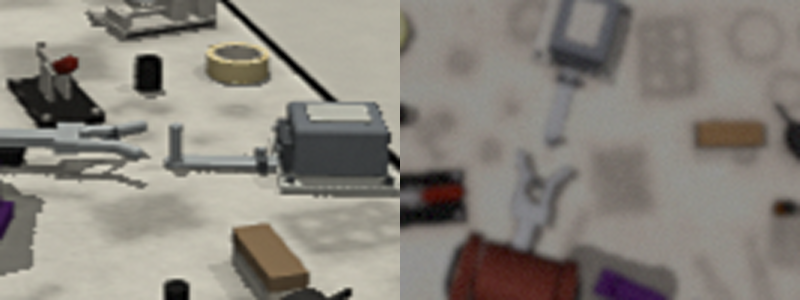

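Both views show the pin between the prong tips, on line. I advance in small guarded steps, watching the axial and lateral forces.

```bash
cat >> h.py <<'E'
yaw=-15.7;u=np.array([np.cos(np.radians(yaw)),np.sin(np.radians(yaw)),0]);v=np.array([-u[1],u[0],0])
pin=np.array([.6495,-.1015,0])
def st():
    s=ctrl.observe();d=np.array(s["eef_pos"])-pin;F=np.array(s["ft_force"]);return d@u,d@v,s["eef_pos"][2],F@u,F@v,F[2],s["time_s"]
def adv(a,l,z=.030,rate=.02,c=None): return ctrl.line_to(list(pin*1+a*u+l*v+np.array([0,0,z])),rate=rate,contact_N=c)
E
python3 - <<'E'
from h import *
adv(-.195,0,.030);b=st();print(np.round(b,4))
a=-.160;adv(a,0,rate=.06,c=5);l=0
for i in range(25):
    a+=.003;hit=adv(a,l,rate=.02,c=8);s=st();fu,fv=s[3]-b[3],s[4]-b[4]
    print(np.round(s[:3],4),round(fu,1),round(fv,1),round(s[5]-b[5],1),round(s[6],1),hit,round(l,4))
    if abs(fv)>2.5: l+=np.sign(fv)*.0008
    if fu<-8 or abs(fv)>8 or hit: break
E
```

```text
[-0.195   0.      0.0301  0.5802  0.2448 -4.4934 12.7667]
[-0.157   0.      0.0301] -0.8 0.2 -0.2 13.8 False 0
[-0.1538 -0.      0.0301] -1.3 -0.7 -0.5 14.1 False 0
[-0.1508 -0.      0.0301] -0.7 -0.3 0.1 14.4 False 0
[-0.1478 -0.      0.0301] -1.5 -0.7 -0.5 14.7 False 0
[-0.1448  0.      0.0301] -0.5 -0.7 0.8 15.0 False 0
[-0.1424  0.0002  0.0297] -2.1 1.2 -0.2 15.3 False 0
[-1.393e-01  1.000e-04  2.970e-02] -3.4 0.8 -0.1 15.6 False 0
[-0.1375  0.0005  0.0292] -5.8 3.1 0.1 15.9 False 0
[-0.1347  0.0016  0.0288] -5.1 4.3 -1.7 16.2 False 0.0008
[-0.1316  0.0024  0.0288] -3.1 4.1 -2.3 16.5 False 0.0016
[-0.1279  0.003   0.0292] -2.3 4.0 -3.7 16.8 False 0.0024
[-0.1241  0.0034  0.0298] -2.1 2.7 -2.0 17.1 False 0.0032
[-0.1205  0.0038  0.0301] -2.2 2.6 -1.7 17.4 False 0.004
[-0.1176  0.0043  0.0301] -3.1 -2.7 -2.0 17.8 False 0.0048
[-0.1134  0.004   0.0306] 3.2 0.6 -3.3 18.1 False 0.004
[-0.1111  0.0039  0.0307] -0.6 -0.4 0.3 18.4 False 0.004
[-0.1086  0.0039  0.0301] -0.4 -1.5 -0.1 18.7 False 0.004
[-0.1095  0.0038  0.0283] -0.3 -0.9 -0.1 18.9 True 0.004
```

```bash
python3 - <<'E'
from h import *
print(np.round(st(),4),ctrl.observe()["orientation"],ctrl.observe()["grip_width"])
w=snap("wrist","w4")["color"][...,::-1];a=snap("side","side4")["color"][...,::-1]
cv2.imwrite("pics/w4c.png",np.hstack([cv2.resize(w[0:100,250:383],(400,300),interpolation=2),cv2.resize(a[180:280,280:413],(400,300),interpolation=2)]))
E
```

```text
[-1.09500e-01  3.80000e-03  2.83000e-02  2.79300e-01 -6.77800e-01
 -4.58260e+00  1.88667e+01] [179.97303459   0.45660138 -15.71357711] 0.02253752122822272
```

View pics/w4c.png

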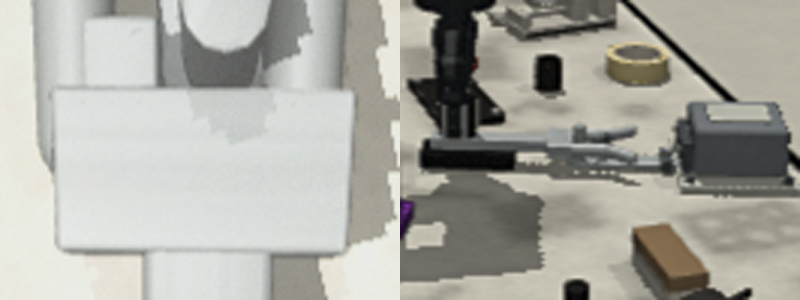

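```bash
python3 - <<'E'
from h import *
def pintool(f):
    s=ctrl.observe();return onz(f,(325,17.5),.042)+.006*u-s["eef_pos"]
d=pintool(load("w4"));print("pin from TCP: u,v",d@u,d@v)
b=st()
a=b[0];l=b[1]
for i in range(12):
    a+=.0015;hit=adv(a,l,z=.0295,rate=.01,c=12);s=st();print(np.round(s,4),hit)
    if hit or s[3]<-9: break
print(ctrl.observe()["orientation"])
w=snap("wrist","w5")["color"][...,::-1];t=snap("top","top5")["color"][...,::-1]
cv2.imwrite("pics/w5c.png",np.hstack([cv2.resize(w[0:100,250:383],(400,300),interpolation=2),cv2.resize(t[155:215,300:380],(400,300),interpolation=2)]))
E
```

```text
pin from TCP: u,v 0.11326759037727788 -0.0037635858809057406
[-1.0890e-01  3.8000e-03  2.8800e-02 -6.3900e-02  1.3450e-01 -5.3533e+00
  1.9450e+01] False
[-1.0830e-01  3.8000e-03  2.8900e-02 -4.6632e+00 -1.3870e-01 -1.1916e+00
  1.9750e+01] False
[-1.0820e-01  3.9000e-03  2.8600e-02 -9.7754e+00 -5.0450e-01  7.5320e-01
  2.0050e+01] False
[179.95050973   1.02888806 -15.71279487]
```

View pics/w5c.png

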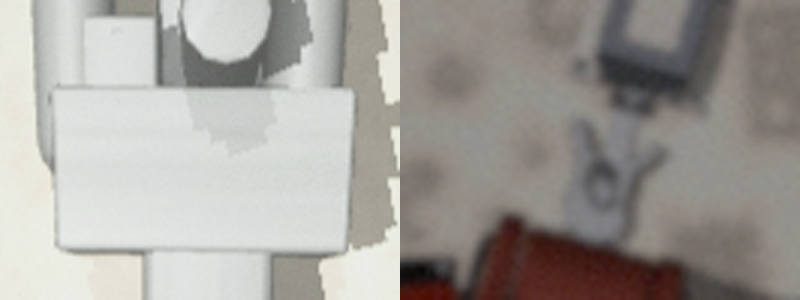

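```bash
python3 - <<'E'
from h import *
f=load("w5");p=ctrl.observe()["eef_pos"]
for r in(20.5,21,21.5): print("pin near edge",(onz(f,(325,r),.042)-p)@u)
for r in(29,29.5,30): print("block front",(onz(f,(325,r),.0295)-p)@u, "near",(onz(f,(320,83),.0295)-p)@u)
print(onz(load("w4"),(325,17.5),.042)@u-onz(f,(325,21.2),.042)@u)
E
```

```text
pin near edge 0.10597665350955893
pin near edge 0.10580802949230125
pin near edge 0.10563924166020833
block front 0.10525675982299128 near 0.08381459462998282
block front 0.10506861495787387 near 0.08381459462998282
block front 0.10488028579193234 near 0.08381459462998282
-1.9147571037936295e-05
```

The pin hasn't moved between the two frames, so the bar is on its rear stop. The pin-to-wall gap is about 0.7 mm or less at 10 N. I press a little further (at most about 14 N), then relax and do a short pull test.

```bash
python3 - <<'E'
from h import *
a=-.1060-.0005;l=st()[1]
for i in range(8):
    a+=.0005;hit=adv(a,l,z=.0295,rate=.008,c=6);s=st();print(np.round(s,4),hit)
    if s[3]<-13: break
ctrl.hold(.3);print(np.round(st(),4))
a=s[0]
for i in range(9):
    a-=.003;hit=adv(a,l-.001,z=.0295,rate=.02,c=12);s=st();print("pull",np.round(s,4),hit)
    if hit: break
w=snap("wrist","w6")["color"][...,::-1];t=snap("top","top6")["color"][...,::-1]
cv2.imwrite("pics/w6c.png",np.hstack([cv2.resize(w[0:100,250:383],(400,300),interpolation=2),cv2.resize(t[155:215,300:380],(400,300),interpolation=2)]))
E
```

```text
[-1.0820e-01  3.8000e-03  2.8600e-02 -6.2588e+00 -8.7620e-01 -1.0458e+00
  2.0400e+01] False
[-1.0820e-01  3.9000e-03  2.8600e-02 -8.7985e+00 -1.0120e+00  4.3260e-01
  2.0650e+01] False
[-1.08200e-01  3.90000e-03  2.86000e-02 -1.22446e+01 -5.65900e-01
  1.62770e+00  2.09000e+01] False
[-1.08100e-01  3.90000e-03  2.86000e-02 -1.26671e+01 -1.13280e+00
  3.24440e+00  2.11500e+01] False
[-1.08100e-01  3.90000e-03  2.86000e-02 -1.59463e+01 -1.63100e-01
  5.14100e+00  2.14000e+01] False
[-1.08100e-01  3.90000e-03  2.86000e-02 -1.50909e+01 -1.45070e+00
  4.80310e+00  2.17000e+01]
pull [-1.08700e-01  3.70000e-03  2.84000e-02 -6.52300e-01 -5.24000e-02
  4.26720e+00  2.19333e+01] True
```

View pics/w6c.png

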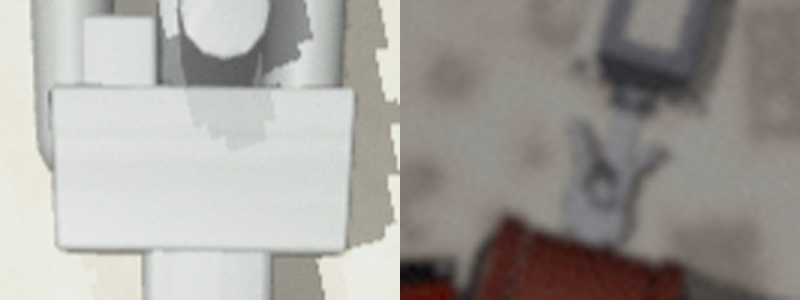

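Pressed to about 15 N without further travel, so the pin is home. Now I pull in steps, with absolute force checks.

```bash
python3 - <<'E'
from h import *
s=st();a=s[0];l=s[1]-.001
for i in range(8):
    a-=.002;hit=adv(a,l,z=.0295,rate=.02,c=10);s=st();print("pull",np.round(s,4),hit)
    if s[3]>9: break
w=snap("wrist","w7")["color"][...,::-1];t=snap("top","top7")["color"][...,::-1]
cv2.imwrite("pics/w7c.png",np.hstack([cv2.resize(w[0:100,250:383],(400,300),interpolation=2),cv2.resize(t[155:215,300:380],(400,300),interpolation=2)]))
E
```

```text
pull [-1.11500e-01  2.60000e-03  2.89000e-02 -1.56980e+00 -8.11500e-01
 -1.68300e-01  2.23417e+01] False
pull [-1.13300e-01  2.70000e-03  2.90000e-02 -4.75700e-01  1.67700e-01
 -3.64010e+00  2.25917e+01] False
pull [-1.15300e-01  2.70000e-03  2.90000e-02  6.94900e-01 -1.97600e-01
 -4.10610e+00  2.28417e+01] False
pull [-1.16800e-01  2.60000e-03  2.94000e-02  1.61530e+00 -9.21700e-01
 -5.26710e+00  2.30917e+01] False
pull [-1.18500e-01  2.50000e-03  2.97000e-02  9.62900e-01 -1.47380e+00
 -4.13340e+00  2.33417e+01] False
pull [-1.20600e-01  2.60000e-03  2.98000e-02  2.92940e+00 -1.52790e+00
 -4.59090e+00  2.35917e+01] False
pull [-1.22700e-01  2.60000e-03  2.97000e-02  1.26650e+00 -1.92660e+00
 -4.00050e+00  2.38417e+01] False
pull [-1.24800e-01  2.60000e-03  2.96000e-02  1.68940e+00 -1.48970e+00
 -3.62760e+00  2.40917e+01] False
```

View pics/w7c.png

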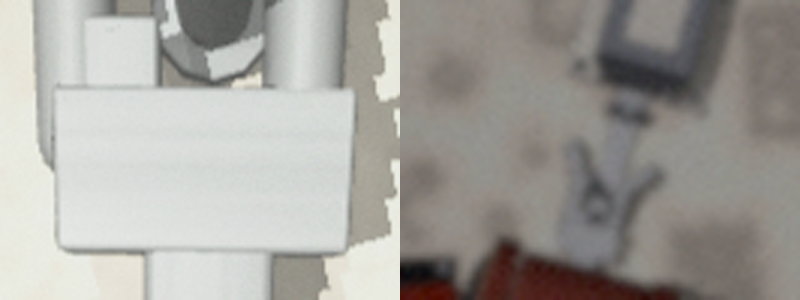

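The dark clamp block has moved away from the housing and the pin now rides against the shut latch, so it is coupled. I draw to the front stop.

```bash
python3 - <<'E'
from h import *
l=.0026
hit=adv(-.165,l,z=.029,rate=.03,c=8);s=st();print(np.round(s,4),hit)
a=s[0]
for i in range(16):
    a-=.0015;hit=adv(a,l,z=.029,rate=.012,c=8);s=st();print("pull",np.round(s,4),hit)
    if s[3]>8: break
print(ctrl.observe()["orientation"])
E
```

```text
[-1.65000e-01  2.60000e-03  2.90000e-02  2.48550e+00 -1.54570e+00
 -3.23300e+00  2.56833e+01] False
pull [-1.66800e-01  2.70000e-03  2.88000e-02  2.45980e+00 -2.29440e+00
 -3.03550e+00  2.59583e+01] False
pull [-1.68300e-01  2.60000e-03  2.89000e-02  2.34700e+00 -6.76800e-01
 -2.93640e+00  2.62333e+01] False
pull [-1.69800e-01  2.60000e-03  2.89000e-02  2.06440e+00 -1.68280e+00
 -2.91120e+00  2.65083e+01] False
pull [-1.71200e-01  2.60000e-03  2.89000e-02  2.19770e+00 -1.35940e+00
 -3.69920e+00  2.67833e+01] False
pull [-1.72700e-01  2.60000e-03  2.89000e-02  1.63450e+00 -1.82510e+00
 -3.50800e+00  2.70583e+01] False
pull [-1.74200e-01  2.60000e-03  2.89000e-02  2.66300e+00 -2.49830e+00
 -3.83210e+00  2.73333e+01] False
pull [-1.75700e-01  2.60000e-03  2.90000e-02  2.06160e+00 -1.36480e+00
 -3.72770e+00  2.76083e+01] False
pull [-1.76700e-01  2.60000e-03  2.91000e-02  4.44310e+00 -2.62380e+00
 -5.48160e+00  2.78833e+01] False
pull [-1.77100e-01  2.40000e-03  2.96000e-02  7.32550e+00 -2.63420e+00
 -6.14930e+00  2.81583e+01] False
pull [-1.77400e-01  2.20000e-03  3.02000e-02  8.45810e+00 -3.31580e+00
 -5.86850e+00  2.84333e+01] False
[179.90844804   0.86607849 -15.74492292]
```

At the front stop: 8.5 N with no more travel. Now relax, set the foot down level, and release.

```bash
python3 - <<'E'
from h import *
adv(-.1767,.0024,z=.0295,rate=.01);s=st();print(np.round(s,4),ctrl.observe()["orientation"])
q=list(pin-.1767*u+.0024*v)
hit=ctrl.line_to([q[0],q[1],.0255],rate=.01,frame=[180,0,yaw],contact_N=4);s=st();print(np.round(s,4),hit,ctrl.observe()["orientation"])
ctrl.command_gripper(.05,20);print(np.round(st(),4),ctrl.observe()["grip_width"])
p=ctrl.observe()["eef_pos"]
ctrl.line_to([p[0],p[1],.2],rate=.08)
# look from farther forward: whole hook, latch, bar
ctrl.move_to(list(pin-.07*u+np.array([0,0,.24])),[180,0,yaw]);w=snap("wrist","w8")["color"][...,::-1];t=snap("side","side8")["color"][...,::-1]
print(ctrl.observe()["time_s"])
cv2.imwrite("pics/w8c.png",np.hstack([cv2.resize(w[0:200,240:373],(400,600),interpolation=2),cv2.copyMakeBorder(cv2.resize(t[180:280,280:413],(400,300),interpolation=2),0,300,0,0,0)]))
E
```

```text
[-1.76800e-01  2.40000e-03  2.95000e-02  2.33480e+00 -2.06330e+00
 -3.19860e+00  2.89167e+01] [179.94614249   1.22696975 -15.71333785]
[-1.76800e-01  2.40000e-03  2.83000e-02 -9.67600e-01 -3.36200e-01
  4.15250e+00  2.91833e+01] True [179.95743802   0.80709868 -15.7192033 ]
[-1.77400e-01  1.90000e-03  2.70000e-02  3.51100e-01  1.77900e-01
  2.02200e-01  2.95583e+01] 0.04972039268014471
32.5
```

View pics/w8c.png

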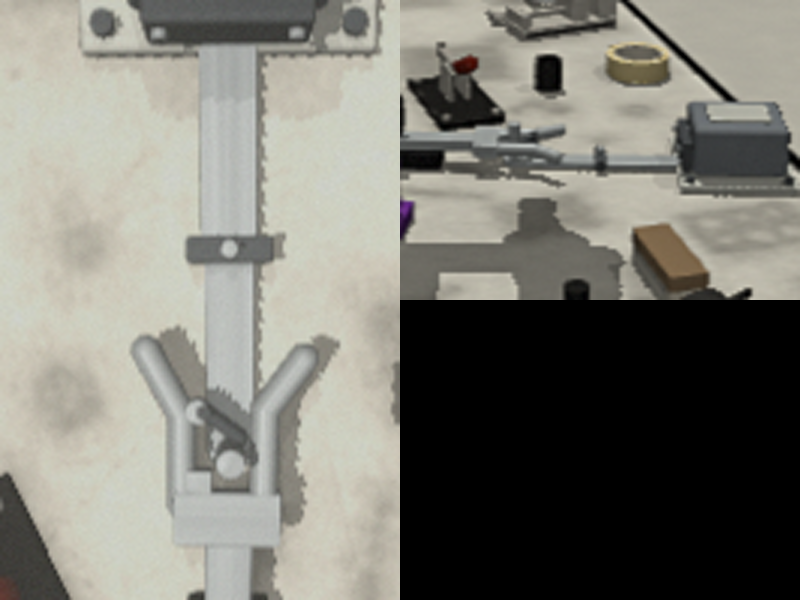

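```bash
python3 - <<'E'
from h import *
f=load("w8");g=lambda x,y,z:onz(f,(240+x/3,y/3),z)
sc=g(229,248,.018);pl=g(229,51,.004);pn=g(231,465,.042)
s0=np.array([.7255,-.1225,0])
print("screw moved",(sc-s0)@u,"plate-screw (68 expected at front stop)",(pl-sc)@u,"pin-screw",(sc-pn)@u,"pin moved",(pn-pin)@u)
a=g(146,345,.022);b=g(306,357,.022);print("prong tip gap",np.linalg.norm(a-b))
print(np.linalg.norm(f["color"].astype(float).mean()))
for n,n0 in(("top","top1"),("side","side1")):
    A=snap(n,n+"9")["color"].astype(int);B=load(n0)["color"].astype(int);D=abs(A-B).sum(2)
    for nm,P in(("vial",(.554,-.386,.025)),("lens",(.674,.09,.016))):
        c=proj(load(n0),P).astype(int);r=7;print(n,nm,c,D[c[1]-r:c[1]+r,c[0]-r:c[0]+r].mean().round(1))
print(ctrl.observe()["time_s"])
E
```

```text
screw moved -0.056166008706296094 plate-screw (68 expected at front stop) 0.07007956213857633 pin-screw 0.07990792205710709 pin moved -0.05722674866949759
prong tip gap 0.06329866380764256
141.44256901041666
top vial [416 222] 50.4
top lens [290 188] 17.0
side vial [331 283] 152.4
side lens [328 204] 13.5
32.6
```

```bash
python3 - <<'E'
from h import *
for n in("side1","side9"):
    h=cv2.cvtColor(load(n)["color"],cv2.COLOR_RGB2HSV)[265:310,315:360];m=(h[...,1]>150)&(h[...,0]<18)&(h[...,2]>25)
    k=(h[...,2]<35)&~m
    print(n,m.sum(),np.argwhere(m).mean(0)+[265,315],k.sum(),np.argwhere(k).mean(0)+[265,315])
E
```

```text
side1 136 [289.27205882 338.44117647] 49 [277.30612245 338.06122449]
side9 147 [289.06122449 338.12244898] 54 [277.24074074 338.37037037]
```

The vial hasn't moved; the brightness change there was the arm's shadow. I hand the job in.

```bash
python3 -c "
from cell import ctrl
ctrl.sign_off()"
```

```text
the job is handed in; nothing more can be done
```

The hook is coupled to the pull unit, and the bar is drawn out to its front stop. I then set the hook down on its foot, let go and handed the job in at about 33 s of robot time.

**Coupling:** I took the hook by its black handle, carried it over the toggle clamp and slid it onto the pin. I pressed until there was no further travel; the highest axial force I read was about 16 N. Forces were read between steps, so a brief higher peak can't be ruled out.

**Drawing out:** The pull took about 2–3 N until it rose to 8.5 N at the front stop with almost no more travel.

**Last checks:**
- **Latch and pin:** the close-up shows the latch shut behind the pin. The bar followed the hook, so the latch carried the pull.
- **Bar travel:** the clamp block had moved about 56 mm and the pin about 57 mm, which fits a bar that started a few mm out.
- **Bystanders:** the vial's position in the side view is unchanged to within 0.4 pixel. The lens tube area looks the same in both views. A first brightness comparison flagged the vial, but that was the arm's shadow.

**Less certain:**
- **Clamp-to-plate distance:** it measured 70 mm against the 68 mm I expected, which is within the calibration error.
- **Hook level:** I judged this only from the side picture. At set-down the tool was about 0.8° off level, and I did not measure the hook itself.

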